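# Stack and clip mini microplates on a plate shaker

## Task

Make the plates ready for shaking: put the loose well tray on the well tray that already sits on the shaker, and the flat lid on top of it, each turned so that its two chamfered corners lie above those below and its skirt drops fully over the plate below. Press the lid home until both spring clips of the shaker have snapped over its flange, and let go. Do not disturb the two vials and the timer that stand behind and to the left of the shaker.

Things in the scene. Friction and masses are not known exactly. Their poses are not given: they have to be found in the camera images.
- shaker: fixed orbital plate shaker, 150 x 120 mm; origin on the bench under its housing's middle, x away from its black front panel, z up. Its platform (top 46 mm above the bench) parks anywhere up to 4 mm off the middle in x and in y, same yaw. On a boss in its middle sits the bottom well tray, underside 46.5 mm up, top 60.5 mm, chamfered corners at -x. A clip 14 mm wide, 97 mm up, stands at each short end.
- tray_center (a point): centre (7 mm above the underside) of the loose off-white well tray, 84 (x) x 58 (y) x 14 mm, 50 g, 6 x 10 wells on top, like the bottom tray. x runs away from its two chamfered corners (8 mm legs). Lowest 5 mm: flange 84 x 58, hollow: skirt walls 2 mm, inside 80 x 54, 4.5 mm deep. Above it the body, 78.5 x 52.5: 0.75 mm play per side in a skirt. Seated: centre 63 mm above the bench.
- lid_center (a point): centre (5.5 mm above the underside) of the loose lid: light grey, flat top without wells, 84 (x) x 58 (y) x 11 mm, 40 g. Same flange, 4.5 mm deep skirt, 78.5 x 52.5 upper part (6 mm high) and chamfered corners at its -x end. Seated: centre 71 mm above the bench. A plate that is off by a mm or turned the wrong way lies 4.5 mm too high, its skirt on the rim below.
- clip_front (a joint): spring clip at the panel side (-x) end of the plates, rad. 0: upright, as it stands at the start and when it has snapped in; it grows as the nose is pushed outwards (about 0.08 while a centred flange passes, up to 0.3 off centre). It springs back by itself. A flange pushes both clips aside with about 2 to 6 N downwards in all; the noses then hook over the flange of the seated lid with 0.8 mm to spare.
- clip_back (a joint): the same spring clip at the far (+x) end of the plates, rad; 0 upright or snapped in, grows outwards. The noses reach 2 mm in over the flange; flared tops let a plate in from straight above. The well tray's flange passes the noses before its skirt meets the tray below; the lid's flange is between them when its skirt meets the tray.
- vial_a: bystander: screw-cap glass vial, 27 x 27 x 61 mm, standing on the bench; origin under its middle. Leave it.
- vial_b: bystander: second screw-cap glass vial, 27 x 27 x 61 mm, standing on the bench; origin under its middle. Leave it.
- timer_small: bystander: flat white bench timer with three keys, 66 x 66 x 20 mm, on the bench; origin under its middle. Leave it.
Mind the look-alikes: they are no part of the job. Leave any purple look-alike of the part that bears lid_center alone. Leave any green look-alike of the part that bears tray_center alone.

How it is judged:
By the outcome, as a careful person would: the job done as asked, in the order asked, and still so for the second after the job is handed in, with the robot touching nothing.
It also fails if it takes over 67 s, if anything falls off the work surface, if the arm or the gripper's body presses on something with over 40 N, if the wrist force passes 120 N, or if a joint passes its speed limit or range.

## Robot

A 6-joint arm with a two-finger parallel gripper is mounted at the origin on a cart in front of the work surface, level with it; the furniture and walls round the work are solid. World frame = base frame: x ahead of the robot, y to its left, z up, the work surface at z = 0. Lengths are in m, angles in rad, forces in N, time in s.
With the tool pointing down it reaches from about 0.275 to 0.975 m from the base axis. Payload 8.4 kg.
Tool frame: the origin (TCP) lies on the mounting face of the last link; the fingertips stand 190 mm ahead of it and the grasp point (between the pads) lies 171 mm ahead of it (manip.tcp_to_grasp is the distance from the TCP to the grasp point, in m); y points along the fingers, x is the direction in which the jaws open and shut, and the axes are right-handed (so a half turn about y gives the same grasp; the last joint's range is limited). The gripper opens to 92 mm and grips with 3 to 60 N. Pads are 20 mm wide; open, the fingers measure 128 mm over their backs; the gripper's body (75 mm by 189 mm) begins 69 mm behind the grasp point.
Start: joints at [1.153, 0.353, 1.633, -0, 1.155, -0.002], TCP at [0.252, 0.572, 0.405] pointing down, gripper open.
Joint ranges: [-2.63, 2.63], [-0.92, 2.1], [0.06, 2.66], [-1.3, 4.44], [0, 2.69], [-3.02, 3.02]. Speed limits (rad/s): [2.22, 2.22, 2.79, 3.14, 3.14, 3.14].

## Interface

Orientations are given as [roll, pitch, yaw] about the fixed x, y, z axes, in that order (R = Rz(yaw) Ry(pitch) Rx(roll)).
In Python, from workcell import manip gives the robot as it stands.
- The arm moves only by the tool servo_tool, never from a script. Its argument "commands" is a list of rows, each a list of 3 entries, a list of its own where there are three numbers: the closure, from 0 (fully open) to 1 (shut), then the shift along the world's x, y, z in cm, then the turn, a rotation vector about the world's x, y, z in degrees. In form: [[fingers, [x, y, z], [wx, wy, wz]], ...]. A call has 1 to 10 rows; each row shifts and turns the commanded pose from where the row before left it; what a row does not reach is not made up. A row lasts 1/8 s, in which the tool goes at most 62.5 mm and 10.7 degrees, less where a joint would pass 70% of its speed; a pose out of reach is approached as far as the arm can. A call is refused whole if a number of a shift passes 6.25 or a number of a turn 10.7, either way. A call with a gripper value outside its range is refused whole. The fingers move at their own pace and stop on an object; the grip force is fixed at half the most. Time passes only in rows, so rows that do not move let the fingers close. It gives the time, the measured TCP pose, the force and the opening at its end, in the units of the state.
- manip.sense(): the state, without advancing time (a new reading comes with each control period).
- manip.camera(name): name is "side" or "top"; returns the picture (420x560x3 uint8, red, green, blue); there is no depth.
- manip.camera_params(name): a dict with "fovy" (degrees; the focal length in pixels is half the picture's height over the tangent of half this angle, whatever the lens; pixels are square), "cx", "cy" (the principal point, pixels), "rvec" (rotation vector, rad) and "tvec" (3), from world to camera coordinates, as OpenCV has them. Camera axes: x right, y down, z forward; pixel columns grow to the right and rows downward; lengths in m; the calibration is good to about 2 mm. A picture is of the moment at which its call begins. camera_params takes no time and is no camera call.
- manip.finish_job(): hands the job in, once; it reports no verdict.
The state is a dict: "time": time; "qpos": joint angles; "joint_vel": joint speeds; "tau": joint torques, N m; "position": TCP position; "orientation": TCP orientation; "contact_force": force on the tool from outside, world axes, zero at the start; "ft_torque": the same for the moment, N m; "gripper_width": finger opening in m.
Only numpy, scipy, OpenCV 4.12 (cv2) and the standard library are available. Lean on these libraries where they do the work, as an engineer would, in place of code of your own. Each camera call takes 0.05 s, during which the arm holds its last target.

## Working session

There is one attempt and no reset: what is moved stays moved. The work goes in short steps, Python scripts to look and compute and a tool call to move; the robot and the scene stay as the last step left them, time stands still between calls to the robot, and variables do not carry over. Pictures are saved under pics/ and viewed, and the job is handed in when it is done.

Besides the shell and the picture viewer there is one more tool, called after ">>>" as name([rows], argument=value, ...), one row to a line, values as JSON. servo_tool: Moves the arm, as the interface text tells. Its arguments: {"type":"object","properties":{"commands":{"type":"array"}},"required":["commands"]}

```bash
ls; mkdir -p pics
python3 - <<'E'
from workcell import manip
import cv2
for n in("side","top"):
    im=manip.camera(n); cv2.imwrite(f"pics/{n}0.png",im[:,:,::-1]); print(n,manip.camera_params(n))
print(manip.sense(), manip.tcp_to_grasp)
E
```

```text
pics
side {'fovy': 51.296582555061555, 'cx': 274.75432156845056, 'cy': 216.19041264186225, 'rvec': array([ 0.04431949, -2.64192424,  1.69463883]), 'tvec': array([0.52420827, 0.04310437, 1.29116227])}
top {'fovy': 43.95807576715584, 'cx': 270.53815979034766, 'cy': 207.5966631049141, 'rvec': array([ 2.13425127, -2.14444736,  0.1596372 ]), 'tvec': array([0.02859918, 0.54416659, 1.62432336])}
{'time': 0.1, 'qpos': array([ 1.15258879e+00,  3.53606489e-01,  1.63403890e+00, -1.43003002e-06,
        1.15521643e+00, -2.42935849e-03]), 'joint_vel': array([ 7.13322372e-04, -1.20671572e-03,  1.07370238e-04, -5.93050244e-05,
       -7.96580432e-04,  1.50057719e-03]), 'tau': array([-8.47161846e-04, -5.94913208e+01, -3.34928083e+01,  6.98974309e-02,
        1.83507468e-02, -5.26911856e-05]), 'position': array([0.25237353, 0.57155906, 0.40403031]), 'orientation': array([-1.57079455e+00,  1.26916437e-03,  1.15501873e+00]), 'contact_force': array([-0.72650868,  0.66367144,  1.02726759]), 'ft_torque': array([ 0.00855844, -0.02072263,  0.01910899]), 'gripper_width': 0.09168564108415085} 0.1714
```

View pics/side0.png

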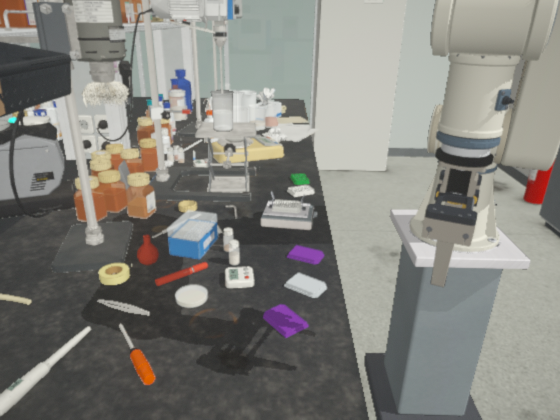

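View pics/top0.png

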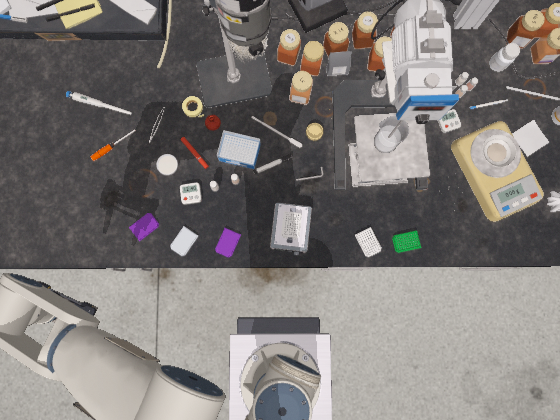

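Run:
```python
import cv2,numpy as np
t=cv2.imread("pics/top0.png"); s=cv2.imread("pics/side0.png")
z=lambda im,x,y,w,h,k:cv2.resize(im[y:y+h,x:x+w],None,fx=k,fy=k,interpolation=cv2.INTER_CUBIC)
a=z(t,155,195,100,72,4); b=z(t,340,215,100,50,4)
o=np.zeros((600,800,3),np.uint8); o[:288,:400]=a; o[:200,400:800]=b
o[290:290+280,:400]=z(s,245,170,100,70,4); o[290:290+300,400:800]=z(t,250,195,100,75,4)
cv2.imwrite("pics/crop0.png",o)
```

```text
(no output)
```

View pics/crop0.png

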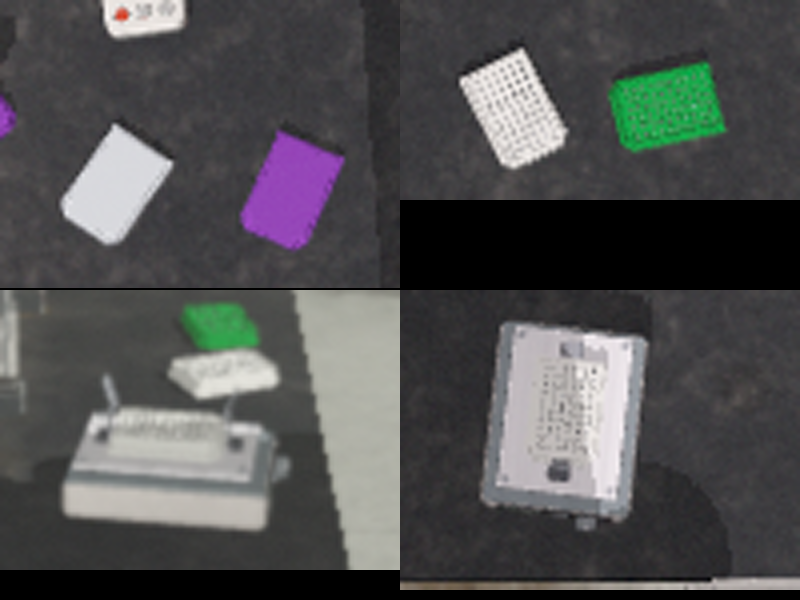

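```bash
cat > h.py <<'E'
import cv2,numpy as np
from workcell import manip
P={}
def cam(n):
    if n not in P:
        p=manip.camera_params(n); f=210/np.tan(np.radians(p['fovy']/2))
        P[n]=(np.array([[f,0,p['cx']],[0,f,p['cy']],[0,0,1.]]),cv2.Rodrigues(p['rvec'])[0],np.array(p['tvec']))
    return P[n]
def ray(n,uv,z):
    K,R,t=cam(n); uv=np.atleast_2d(uv).astype(float)
    d=(np.linalg.inv(K)@np.c_[uv,np.ones(len(uv))].T).T@R
    c=-R.T@t; s=(z-c[2])/d[:,2]
    return c+d*s[:,None]
def proj(n,X):
    K,R,t=cam(n); q=(np.atleast_2d(X)@R.T+t)@K.T
    return q[:,:2]/q[:,2:]
def crop(im,x,y,w,h,k):
    return cv2.resize(im[y:y+h,x:x+w],None,fx=k,fy=k,interpolation=cv2.INTER_CUBIC)
E
python3 - <<'E'
from h import *
for n in("top","side"):
    K,R,t=cam(n); print(n,"cam at",-R.T@t)
t=cv2.imread("pics/top0.png"); s=cv2.imread("pics/side0.png")
hsv=cv2.cvtColor(t,cv2.COLOR_BGR2HSV)
def rect(n,im,box,z,thr=130):
    x,y,w,h=box; g=im[y:y+h,x:x+w].min(2)
    m=(g>thr).astype(np.uint8); c=max(cv2.findContours(m,0,1)[0],key=cv2.contourArea)
    p=c[:,0]+[x,y]; W=ray(n,p,z)[:,:2]
    r=cv2.minAreaRect((W*1000).astype(np.float32)); M=cv2.moments((W*1000).astype(np.float32).reshape(-1,1,2)); 
    print(n,box,"rect",r,"centroid",M['m10']/M['m00'],M['m01']/M['m00'])
rect("top",t,(160,215,48,48),.009); rect("top",t,(350,222,35,40),.009)
rect("side",s,(282,268,48,32),.008); rect("side",s,(285,182,35,16),.008)
o=np.vstack([crop(t,262,195,60,62,9)])
cv2.imwrite("pics/shk.png",o)
cv2.imwrite("pics/shks.png",crop(s,255,180,66,55,10))
E
```

```text
top cam at [0.2893142  0.01885478 1.68858028]
side cam at [0.502498   1.16849244 0.57085329]
top (160, 215, 48, 48) rect ((440.5997009277344, 309.4295654296875), (59.235225677490234, 84.48770904541016), 56.207557678222656) centroid 441.05262517322836 309.2205241454446
top (350, 222, 35, 40) rect ((434.8377685546875, -289.2114562988281), (84.00957489013672, 59.7781982421875), 25.06131362915039) centroid 434.8711444685834 -288.7571901489492
side (282, 268, 48, 32) rect ((443.9366455078125, 316.2241516113281), (70.3658676147461, 91.1316146850586), 56.200172424316406) centroid 444.8299758232896 316.1918418418567
side (285, 182, 35, 16) rect ((438.22479248046875, -283.93255615234375), (94.2437973022461, 99.92461395263672), 20.29715347290039) centroid 439.0712392359151 -283.7915306234279
```

View pics/shk.png

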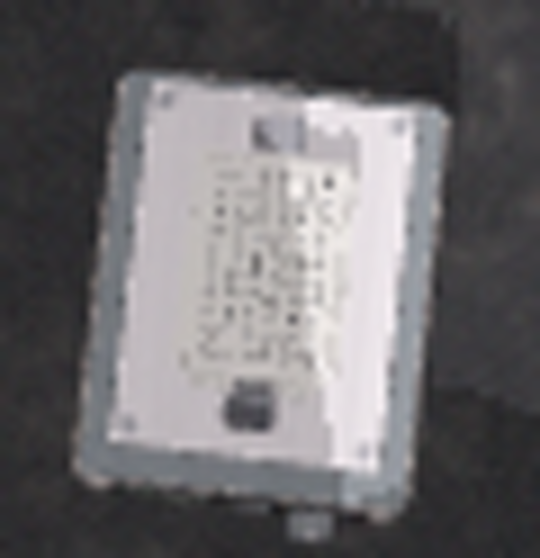

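View pics/shks.png

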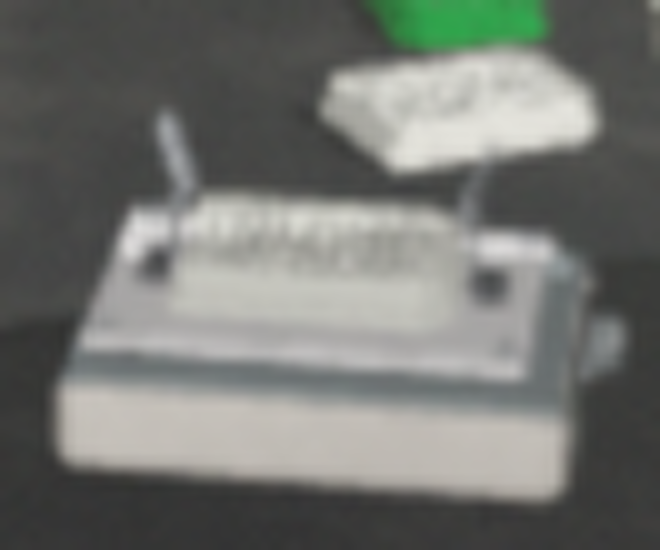

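Run:
```python
from h import *
t=cv2.imread("pics/top0.png")
x0,y0,w,h=262,195,60,62
c=t[y0:y0+h,x0:x0+w]; f=c.astype(int)
print("r-b along rows y=215,225,235 cols 270-312")
for y in (203,210,215,220,226,232,238,243): print(y,[tuple(int(v) for v in t[y,x,::-1]) for x in range(280,302,3)])
warm=(f[:,:,2]-f[:,:,0])
lum=f.max(2)
v=np.clip((warm+40)*3,0,255).astype(np.uint8)
o=np.hstack([crop(cv2.merge([v]*3),0,0,60,62,6),crop(cv2.merge([np.clip(lum,0,255).astype(np.uint8)]*3),0,0,60,62,6)])
cv2.imwrite("pics/warm.png",o)
```

```text
r-b along rows y=215,225,235 cols 270-312
203 [(111, 113, 118), (95, 94, 97), (69, 66, 66), (61, 61, 60), (40, 40, 45), (55, 53, 56), (42, 40, 43), (44, 42, 45)]
210 [(192, 185, 189), (191, 184, 189), (186, 179, 184), (192, 185, 189), (166, 163, 170), (147, 145, 153), (193, 187, 192), (194, 188, 192)]
215 [(192, 185, 190), (191, 186, 186), (190, 185, 184), (192, 186, 185), (191, 185, 184), (235, 230, 228), (132, 130, 132), (223, 218, 216)]
220 [(191, 184, 189), (193, 188, 187), (151, 147, 146), (189, 184, 182), (191, 187, 184), (231, 227, 224), (233, 229, 226), (233, 226, 229)]
226 [(192, 185, 189), (192, 188, 185), (190, 187, 184), (190, 185, 183), (174, 171, 169), (174, 171, 170), (234, 230, 227), (231, 224, 228)]
232 [(191, 185, 189), (192, 188, 185), (190, 184, 183), (169, 166, 167), (174, 170, 168), (192, 187, 185), (218, 213, 210), (229, 222, 227)]
238 [(191, 185, 189), (189, 183, 186), (179, 174, 176), (100, 99, 104), (150, 146, 149), (181, 178, 176), (231, 224, 229), (228, 222, 227)]
243 [(190, 183, 188), (190, 184, 189), (190, 183, 189), (184, 178, 181), (188, 181, 185), (191, 184, 188), (190, 184, 188), (231, 226, 230)]
```

View pics/warm.png

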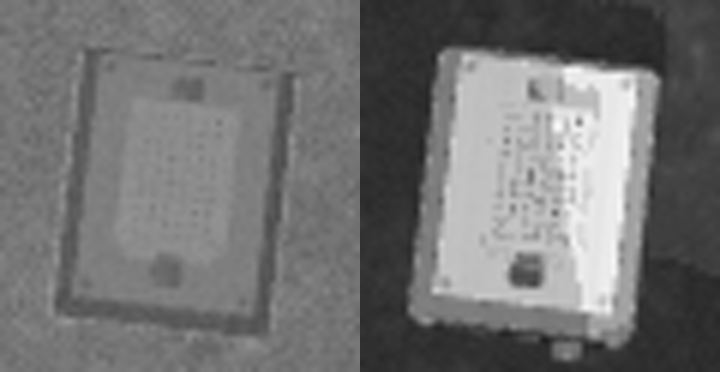

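```bash
cat >> h.py <<'E'
def quad(n,val,thr,box,z,k=8,label="",verb=True,ang=None):
    """val: float image; region>thr; robust line fit of 4 sides on plane z -> centre(mm), yaw(deg of long axis), dims"""
    x,y,w,h=box
    u=cv2.resize(val[y:y+h,x:x+w].astype(np.float32),None,fx=k,fy=k,interpolation=cv2.INTER_CUBIC)
    u=cv2.GaussianBlur(u,(0,0),k*0.5)
    m=(u>thr).astype(np.uint8)
    m=cv2.morphologyEx(m,cv2.MORPH_CLOSE,np.ones((3*k,3*k),np.uint8)); m=cv2.morphologyEx(m,cv2.MORPH_OPEN,np.ones((3*k,3*k),np.uint8))
    c=max(cv2.findContours(m,0,1)[0],key=cv2.contourArea)[:,0]
    p=(c+0.5)/k-0.5+[x,y]
    W=ray(n,p,z)[:,:2]*1000
    r=cv2.minAreaRect(W.astype(np.float32)); C=np.array(r[0])
    a=np.radians(r[2]); s=r[1]
    if s[0]<s[1]: a+=np.pi/2; s=s[::-1]
    if ang is not None and np.cos(a-np.radians(ang))<0: a+=np.pi
    ex=np.array([np.cos(a),np.sin(a)]); ey=np.array([-ex[1],ex[0]])
    L=(W-C)@np.c_[ex,ey]; out={}
    for nm,i,sg in(("+x",0,1),("-x",0,-1),("+y",1,1),("-y",1,-1)):
        j=1-i; q=L[(abs(L[:,i]-sg*s[i]/2)<5)&(abs(L[:,j])<s[j]/2-9)]
        vx,vy,px,py=cv2.fitLine(q.astype(np.float32),cv2.DIST_HUBER,0,.01,.01).ravel()
        sl=(vx/vy if i==0 else vy/vx)
        b=((px-sl*py) if i==0 else (py-sl*px)); out[nm]=(b,np.degrees(np.arctan(sl))*(-1 if i==0 else 1),len(q))
    cx=(out["+x"][0]+out["-x"][0])/2; cy=(out["+y"][0]+out["-y"][0])/2
    yaw=np.degrees(a)+(out["+y"][1]+out["-y"][1])/2
    ctr=C+ex*cx+ey*cy
    if verb: print(label,n,"ctr",ctr.round(2),"yaw",round(yaw,2),"dims",round(out["+x"][0]-out["-x"][0],2),round(out["+y"][0]-out["-y"][0],2),"side angs",{q:round(v[1]+np.degrees(a),2) for q,v in out.items()})
    return ctr,yaw,p
E
python3 - <<'E'
from h import *
t=cv2.imread("pics/top0.png").astype(float)
b,g,r=t[...,0],t[...,1],t[...,2]
v=(g-b)+ (t.max(2)<80)*-20
vs=v/np.maximum(t.mean(2),60)*190
for th in(-2.5,-1.5,-.5): quad("top",vs,th,(276,206,33,36),.049,label=f"tray{th}",ang=-7)
pl=np.where(t.max(2)>60,(r-b),-30)/np.maximum(t.mean(2),60)*190
for th in(-5,-3,-1,0): quad("top",pl,th,(265,197,56,62),.046,label=f"plat{th}",ang=-7)
quad("top",t.max(2),95,(262,195,60,62),.035,label="housing",ang=-7)
m=t.min(2)
for th in(110,130,150): 
  quad("top",m,th,(160,215,48,48),.0025,label="lid",ang=-35); quad("top",m,th,(350,222,35,40),.0025,label="tray",ang=25)
E
```

```text
tray-2.5 top ctr [486.56 -39.62] yaw 353.08 dims 84.75 60.56 side angs {'+x': np.float64(353.84), '-x': np.float64(354.64), '+y': np.float64(353.07), '-y': np.float64(353.09)}
tray-1.5 top ctr [486.84 -39.58] yaw 353.32 dims 82.88 58.75 side angs {'+x': np.float64(354.28), '-x': np.float64(355.83), '+y': np.float64(353.28), '-y': np.float64(353.36)}
tray-0.5 top ctr [486.73 -39.52] yaw 353.02 dims 81.75 57.32 side angs {'+x': np.float64(354.53), '-x': np.float64(354.35), '+y': np.float64(352.76), '-y': np.float64(353.28)}
plat-5 top ctr [498.98 -57.72] yaw 355.26 dims 159.96 149.54 side angs {'+x': np.float64(359.7), '-x': np.float64(354.87), '+y': np.float64(351.6), '-y': np.float64(358.91)}
plat-3 top ctr [486.93 -40.44] yaw 352.16 dims 130.44 117.19 side angs {'+x': np.float64(351.95), '-x': np.float64(353.05), '+y': np.float64(353.64), '-y': np.float64(350.67)}
plat-1 top ctr [486.96 -39.46] yaw 353.13 dims 128.73 92.51 side angs {'+x': np.float64(352.3), '-x': np.float64(353.0), '+y': np.float64(353.11), '-y': np.float64(353.15)}
plat0 top ctr [487.14 -39.44] yaw 353.04 dims 127
[... 616 characters left out ...]
y': np.float64(25.62)}
lid top ctr [440.22 309.72] yaw 326.03 dims 84.2 59.29 side angs {'+x': np.float64(325.69), '-x': np.float64(326.48), '+y': np.float64(326.12), '-y': np.float64(325.95)}
tray top ctr [ 434.25 -290.73] yaw 25.58 dims 84.54 59.31 side angs {'+x': np.float64(26.01), '-x': np.float64(24.7), '+y': np.float64(25.58), '-y': np.float64(25.58)}
lid top ctr [440.24 309.74] yaw 326.08 dims 82.68 57.79 side angs {'+x': np.float64(325.58), '-x': np.float64(326.64), '+y': np.float64(326.21), '-y': np.float64(325.95)}
tray top ctr [ 434.29 -290.69] yaw 25.43 dims 83.13 57.84 side angs {'+x': np.float64(26.01), '-x': np.float64(24.58), '+y': np.float64(25.53), '-y': np.float64(25.32)}
```

>>> servo_tool([
  [0,[1.14,-5.4,0],[0,0,-8.2]],
  [0,[1.14,-5.4,0],[0,0,-8.2]],
  [0,[1.14,-5.4,0],[0,0,-8.2]],
  [0,[1.14,-5.4,0],[0,0,-8.2]],
  [0,[1.14,-5.4,0],[0,0,-8.2]],
  [0,[1.14,-5.4,0],[0,0,-8.2]],
  [0,[1.14,-5.4,0],[0,0,-8.2]],
  [0,[1.14,-5.4,0],[0,0,-8.2]],
])

```text
time: 1.1
position: [0.3435, 0.1381, 0.4047]
orientation: [-1.571, -0.0, 0.006]
contact_force: [0.4, 1.2, -0.3]
gripper_width: 0.0918
```

>>> servo_tool([
  [0,[1.14,-5.4,0],[0,0,-8.2]],
  [0,[1.14,-5.4,0],[0,0,-8.2]],
  [0,[1.14,-5.4,0],[0,0,-8.2]],
  [0,[1.14,-5.4,0],[0,0,-8.2]],
  [0,[1.14,-5.4,0],[0,0,-8.2]],
  [0,[1.14,-5.4,0],[0,0,-8.2]],
  [0,[1.14,-5.4,0],[0,0,-8.2]],
  [0,[1.14,-5.4,0],[0,0,-8.2]],
  [0,[0,0,0],[0,0,0]],
])

```text
time: 2.22
position: [0.4352, -0.2953, 0.4042]
orientation: [-1.571, -0.001, -1.14]
contact_force: [-0.0, 0.7, -0.7]
gripper_width: 0.0916
```

>>> servo_tool([
  [0,[-0.1,0.46,-4],[0,0,0.8]],
  [0,[0,0,-5],[0,0,0]],
  [0,[0,0,-5],[0,0,0]],
  [0,[0,0,-4],[0,0,0]],
  [0,[0,0,-2],[0,0,0]],
  [0,[0,0,-0.8],[0,0,0]],
  [0,[0,0,0],[0,0,0]],
])

```text
time: 3.1
position: [0.4338, -0.2872, 0.1967]
orientation: [-1.571, 0.001, -1.12]
contact_force: [-0.2, -0.2, -0.0]
gripper_width: 0.0916
```

>>> servo_tool([
  [0,[0.04,-0.35,0],[0,0,-0.4]],
  [0,[0,0,-0.5],[0,0,0]],
  [0,[0,0,0],[0,0,0]],
])

```text
time: 3.48
position: [0.4342, -0.2912, 0.1918]
orientation: [-1.571, -0.0, -1.128]
contact_force: [-0.2, -0.1, 0.4]
gripper_width: 0.092
```

Run:
```python
from h import *
im=manip.camera("side"); cv2.imwrite("pics/s1.png",crop(im[:,:,::-1].copy(),240,120,130,110,5)); print(manip.sense()['position'])
```

```text
[ 0.43419351 -0.29118392  0.19179173]
```

View pics/s1.png

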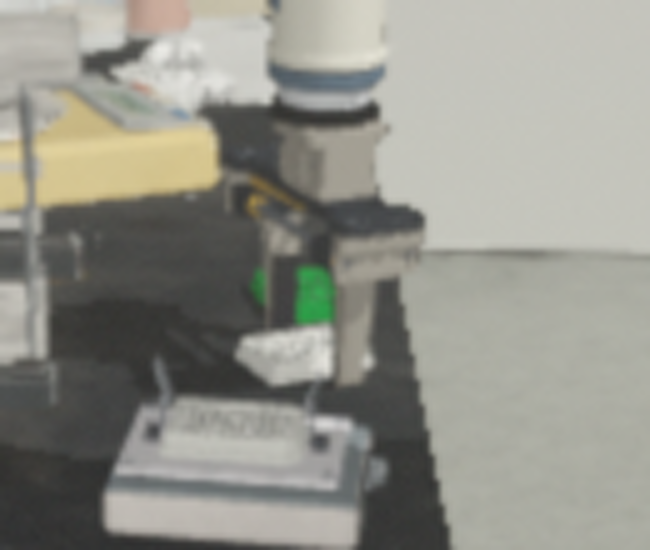

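The fingers straddle the off-white tray (crop about (300,355)), with the front finger near its long side. Closing now.

>>> servo_tool([
  [1,[0,0,0],[0,0,0]],
  [1,[0,0,0],[0,0,0]],
  [1,[0,0,0],[0,0,0]],
  [1,[0,0,0],[0,0,0]],
  [1,[0,0,0],[0,0,0]],
])

```text
time: 4.15
position: [0.4343, -0.2912, 0.1917]
orientation: [-1.571, -0.0, -1.128]
contact_force: [0.0, 0.8, -0.1]
gripper_width: 0.0573
```

>>> servo_tool([
  [1,[0,0,2],[0,0,0]],
  [1,[0,0,4],[0,0,0]],
  [1,[0,0,5],[0,0,0]],
  [1,[0.65,3.14,2],[0,0,-4]],
  [1,[0.65,3.14,0],[0,0,-4]],
  [1,[0.65,3.14,0],[0,0,-4]],
  [1,[0.65,3.14,0],[0,0,-4]],
  [1,[0.65,3.14,0],[0,0,-4]],
  [1,[0.65,3.14,0],[0,0,-4]],
  [1,[0.65,3.14,0],[0,0,-4]],
])

```text
time: 5.4
position: [0.4798, -0.0703, 0.3217]
orientation: [-1.571, 0.0, -1.619]
contact_force: [0.2, -0.3, 0.5]
gripper_width: 0.0565
```

>>> servo_tool([
  [1,[0.65,3.14,0],[0,0,-4.3]],
  [1,[0,0,0],[0,0,0]],
  [1,[0,0,0],[0,0,0]],
  [1,[0,0,0],[0,0,0]],
])

```text
time: 5.9
position: [0.486, -0.0407, 0.3216]
orientation: [-1.571, -0.0, -1.692]
contact_force: [0.3, -0.0, -1.0]
gripper_width: 0.0569
```

Run:
```python
from h import *
s=manip.camera("side")[:,:,::-1].copy(); t=manip.camera("top")[:,:,::-1].copy()
cv2.imwrite("pics/s2f.png",s);cv2.imwrite("pics/t2f.png",t)
cv2.imwrite("pics/s2.png",np.hstack([crop(s,245,130,80,100,5)[:500],crop(t,255,170,80,100,5)]))
S=manip.sense(); print(S['position'],S['orientation'],S['contact_force'])
```

```text
[ 0.48611009 -0.0406634   0.32168555] [-1.57083035e+00 -7.12963560e-05 -1.69238201e+00] [ 0.45276392  0.2042896  -0.56619794]
```

View pics/s2.png

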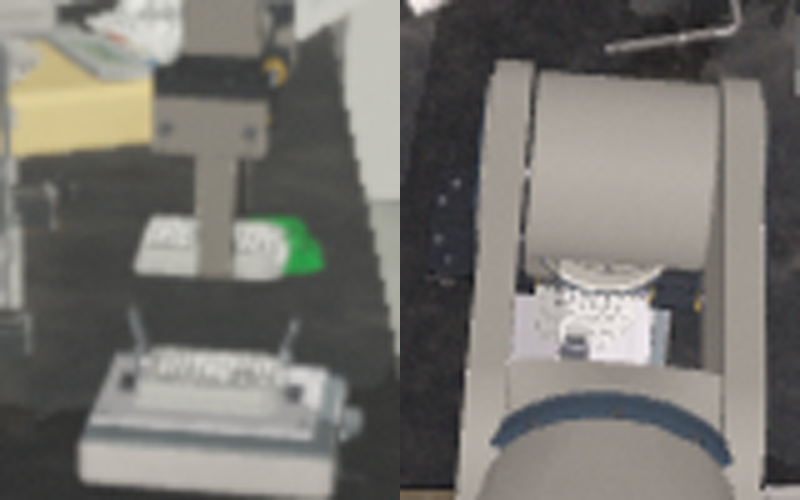

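Run:
```python
from h import *
s=cv2.imread("pics/s2f.png").astype(int); s0=cv2.imread("pics/side0.png").astype(int)
np.set_printoptions(linewidth=220)
print("lum held"); 
for v in range(172,188): print(v,s[v,268:280].max(1),"|",s[v,296:306].tolist() if 0 else s[v,294:306,0])
print("warm g-b bottom tray, left/right; from side0")
for v in range(196,216): print(v,(s0[v,266:284,1]-s0[v,266:284,0]),(s0[v,266:284].max(1)),"|",(s0[v,296:308,1]-s0[v,296:308,0]))
a=np.radians(-6.95);ex=np.array([np.cos(a),np.sin(a),0]);ey=np.array([-ex[1],ex[0],0])
for nm,c,z in(("held",np.array([.4861,-.0407,.13]),0),("bot",np.array([.4867,-.03955,.0465]),0)):
  for p in((42,29),(42,-29),(-34,29),(-42,21),(-42,-21)):
    for dz in(0,.005): print(nm,p,dz,proj("side",c+ex*p[0]/1000+ey*p[1]/1000+[0,0,dz]).round(2))
  for p in((39.25,26.25),(39.25,-26.25)): print(nm,"body",p,proj("side",c+ex*p[0]/1000+ey*p[1]/1000+[0,0,.014]).round(2))
```

```text
lum held
172 [72 72 71 72 69 69 71 79 91 87 82 85] | [68 70 69 69 71 70 67 69 71 71 70 69]
173 [ 76  74  73  74  71  71  81 126 150 148 148 150] | [83 82 82 82 80 76 71 70 71 70 71 70]
174 [ 75  77  75  76  75  76 108 175 194 192 196 195] | [144 144 144 143 132 117 100  85  78  73  72  70]
175 [ 76  75  75  76  77  87 144 193 198 201 203 197] | [189 192 191 192 181 162 149 123  90  78  72  71]
176 [ 74  73  73  75  75 104 177 196 193 211 208 200] | [195 193 195 199 195 185 179 155 107  81  75  69]
177 [ 73  72  72  72  76 123 191 194 198 203 188 195] | [190 178 196 195 198 195 184 156 116  87  82  72]
178 [ 73  72  73  72  84 145 188 181 182 183 180 191] | [193 189 190 177 195 182 185 175 139 100  82  77]
179 [ 72  73  71  72  95 161 179 173 172 171 170 172] | [176 192 182 170 190 178 185 194 158 102  82  79]
180 [ 70  68  68  74 117 175 190 190 190 190 189 189] | [166 174 180 178 183 176 185 198 155  95  73  70]
181 [ 69  69  70  82 141 180 190 190 190 190 189 191] | [181 183 183 180 177 177 190 192 141  84  73  71]
182 [ 67  70  70  94 157 182 189 187 186 186 188 189] | [182 183 18
[... 3989 characters left out ...]
 [[299.42 183.64]]
held (-42, 21) 0 [[302.39 184.49]]
held (-42, 21) 0.005 [[302.46 182.85]]
held (-42, -21) 0 [[303.66 179.59]]
held (-42, -21) 0.005 [[303.73 177.99]]
held body (39.25, 26.25) [[274.25 178.76]]
held body (39.25, -26.25) [[276.84 172.88]]
bot (42, 29) 0 [[272.57 210.23]]
bot (42, 29) 0.005 [[272.59 208.68]]
bot (42, -29) 0 [[275.4  202.72]]
bot (42, -29) 0.005 [[275.42 201.23]]
bot (-34, 29) 0 [[298.13 212.06]]
bot (-34, 29) 0.005 [[298.19 210.51]]
bot (-42, 21) 0 [[301.09 211.16]]
bot (-42, 21) 0.005 [[301.15 209.62]]
bot (-42, -21) 0 [[302.36 205.63]]
bot (-42, -21) 0.005 [[302.42 204.12]]
bot body (39.25, 26.25) [[273.68 205.59]]
bot body (39.25, -26.25) [[276.22 198.91]]
```

>>> servo_tool([
  [1,[0,0.06,-1],[0,0,0]],
  [1,[0,0,-1],[0,0,0]],
  [1,[0,0,-1],[0,0,0]],
  [1,[0,0,-0.5],[0,0,0]],
  [1,[0,0,0],[0,0,0]],
  [1,[0,0,0],[0,0,0]],
])

```text
time: 6.75
position: [0.4864, -0.0393, 0.2868]
orientation: [-1.571, 0.0, -1.692]
contact_force: [0.4, 0.3, -0.5]
gripper_width: 0.0569
```

Run:
```python
from h import *
s=manip.camera("side")[:,:,::-1].copy()
cv2.imwrite("pics/s3f.png",s);cv2.imwrite("pics/s3.png",crop(s,255,165,65,60,10))
S=manip.sense(); print(S['position'],S['orientation'],S['contact_force'])
```

```text
[ 0.4864206  -0.03932294  0.28695496] [-1.57025017e+00  3.90713274e-05 -1.69155101e+00] [-0.01493985 -0.40614763 -0.36098729]
```

View pics/s3.png

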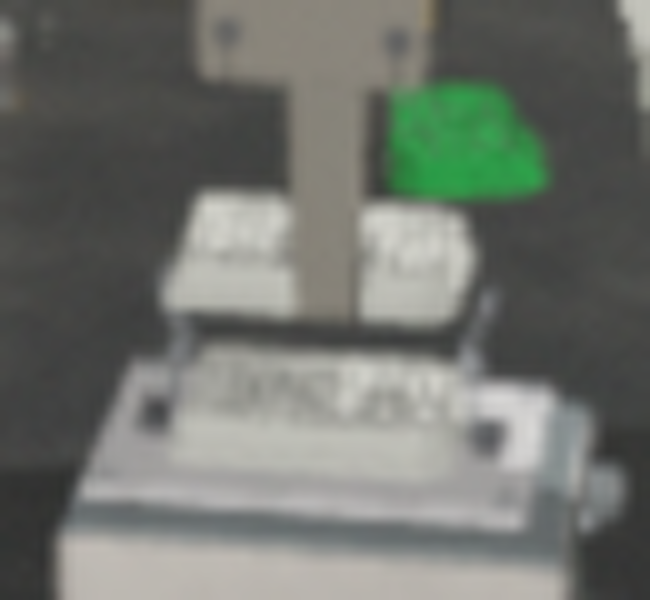

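>>> servo_tool([
  [1,[0,-0.05,-0.5],[0,0,0]],
  [1,[0,0,-0.3],[0,0,0]],
  [1,[0,0,0],[0,0,0]],
  [1,[0,0,0],[0,0,0]],
])

```text
time: 7.3
position: [0.4863, -0.0398, 0.2787]
orientation: [-1.571, -0.0, -1.692]
contact_force: [-0.3, -1.1, -0.3]
gripper_width: 0.0573
```

```bash
cat >> h.py <<'E'
def edges(im,rows,u0,u1,thr,ch=None):
    g=im.astype(float).max(2) if ch is None else ch
    o=[]
    for v in rows:
        r=cv2.GaussianBlur(g,(1,1),0)[v,u0:u1+1]
        i=[j for j in range(len(r)-1) if (r[j]-thr)*(r[j+1]-thr)<=0 and r[j]!=r[j+1]]
        o.append([round(u0+j+(thr-r[j])/(r[j+1]-r[j]),2) for j in i])
    return o
E
python3 - <<'E'
from h import *
s=manip.camera("side")[:,:,::-1].copy()
cv2.imwrite("pics/s4f.png",s);cv2.imwrite("pics/s4.png",crop(s,255,165,65,60,10))
S=manip.sense(); print(S['position'],S['orientation'],S['contact_force'])
np.set_printoptions(linewidth=200)
f=s.astype(int)
for v in range(188,206): print(v,f[v,266:280,1]-f[v,266:280,0],f[v,266:280].max(1),'|',f[v,296:308,1]-f[v,296:308,0],f[v,296:308].max(1))
c=S['position']-[0,0,.1917]
a=np.radians(-6.95);ex=np.array([np.cos(a),np.sin(a),0]);ey=np.array([-ex[1],ex[0],0])
for p in((42,29),(-42,21),(-42,-21)): print(p,proj("side",c+ex*p[0]/1000+ey*p[1]/1000+[0,0,.0025]).round(2))
E
```

```text
[ 0.48630731 -0.0398405   0.27872808] [-1.57070846e+00  1.57236168e-05 -1.69159757e+00] [-0.01499481  0.69172653 -0.42852951]
188 [3 2 1 2 2 2 2 2 6 7 6 7 7 7] [ 71  70  72  72  70  69  69  80 140 187 190 193 196 185] | [7 6 6 6 3 2 3 2 0 0 2 2] [153 155 151 127 103  83  73  71  72  69  71  72]
189 [2 2 1 2 1 1 2 3 7 7 7 7 7 7] [ 72  73  73  72  74  72  70  96 176 200 196 206 202 197] | [8 7 8 7 6 5 2 2 2 2 1 1] [195 193 194 173 157 115  77  72  73  69  68  70]
190 [2 2 3 2 3 4 2 5 8 7 7 8 7 7] [ 72  72  72  75  76  79  77 109 191 197 199 198 194 206] | [8 6 8 8 7 7 3 2 0 2 1 3] [204 194 207 198 190 140  84  73  70  70  68  68]
191 [3 2 1 3 2 1 2 5 8 7 7 6 7 7] [ 70  71  70  72  80  96  88 122 189 183 187 189 199 204] | [7 6 7 7 7 7 4 2 1 0 0 0] [199 188 205 207 195 151  96  75  71  69  68  68]
192 [ 2  1  0  0 -1 -1  1  6  7  7  7  6  7  7] [ 68  68  69  70  85 110 106 142 178 170 163 167 188 188] | [7 6 7 7 8 8 5 3 2 1 1 1] [190 190 200 200 203 178 119  78  74  72  71  67]
193 [ 1  0  1  0 -1 -1  2  7  7  7  7  6  7  7] [ 66  67  67  69  82 110 127 164 177 174 167 167 175 172] | [ 
[... 1713 characters left out ...]
  1] [191 190 198 185 174 155 133 109  88  86  82  78]
203 [1 1 0 2 1 0 0 1 4 7 6 7 7 6] [ 79 130 155 152 150 147 131 148 157 163 164 163 151 152] | [ 6  7  7  6  6  2 -1 -1  1  0  0 -1] [201 185 205 189 182 170 157 160 159 156 148 133]
204 [ 0  1  0  1  0 -1 -1  2  4  7  6  7  6  6] [ 94 144 155 130 123 123 126 150 157 164 165 160 153 151] | [ 7  7  6  7  6  4  0  1  1  1  0 -1] [191 177 192 181 190 191 187 201 207 207 199 184]
205 [ 1  1  1  0 -1 -1  1  3  6  6  7  7  6  6] [115 148 149 109  81  92 130 156 163 167 159 154 151 155] | [7 6 7 7 7 4 2 1 1 2 1 1] [173 180 175 175 194 189 185 201 207 209 208 202]
(42, 29) [[272.87 196.72]]
(-42, 21) [[301.78 197.63]]
(-42, -21) [[303.05 192.42]]
```

View pics/s4.png

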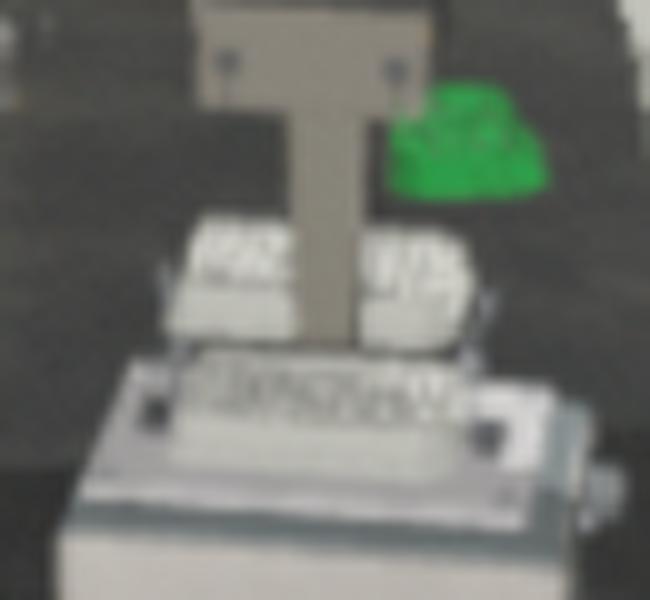

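>>> servo_tool([
  [1,[0.03,-0.02,-0.4],[0,0,0]],
  [1,[0,0,-0.4],[0,0,0]],
  [1,[0,0,-0.4],[0,0,0]],
  [1,[0,0,-0.4],[0,0,0]],
  [1,[0,0,0],[0,0,0]],
])

```text
time: 7.98
position: [0.4863, -0.04, 0.2622]
orientation: [-1.572, -0.0, -1.692]
contact_force: [-0.2, -0.2, -0.4]
gripper_width: 0.0573
```

Run:
```python
from h import *
S=manip.sense(); print(S['position'],S['orientation'],S['contact_force'],S['ft_torque'])
```

```text
[ 0.48630491 -0.04003358  0.26219104] [-1.57181426e+00 -4.27606986e-05 -1.69163222e+00] [-0.21603733 -0.24582242 -0.41015047] [0.02725752 0.26562701 0.05836465]
```

>>> servo_tool([
  [1,[0.02,0,-0.4],[0,0,0]],
  [1,[0,0,-0.3],[0,0,0]],
  [1,[0,0,-0.2],[0,0,0]],
  [1,[0,0,0],[0,0,0]],
])

```text
time: 8.48
position: [0.4867, -0.04, 0.2535]
orientation: [-1.571, 0.0, -1.692]
contact_force: [-0.7, -0.3, -0.6]
gripper_width: 0.0572
```

Run:
```python
from h import *
S=manip.sense(); print(S['position'],S['orientation'],S['contact_force'],S['ft_torque'])
```

```text
[ 0.48671015 -0.04003494  0.25350322] [-1.57109576e+00  1.64822125e-06 -1.69162100e+00] [-0.74645044 -0.32891932 -0.6235788 ] [ 0.07663426  0.34169223 -0.01140754]
```

>>> servo_tool([
  [1,[0,0,-0.2],[0,0,0]],
  [1,[0,0,-0.1],[0,0,0]],
  [1,[0,0,0],[0,0,0]],
])

```text
time: 8.85
position: [0.487, -0.0401, 0.2519]
orientation: [-1.57, 0.0, -1.692]
contact_force: [-5.3, -0.0, 17.5]
gripper_width: 0.057
```

Run:
```python
from h import *
S=manip.sense(); print(S['position'],S['orientation'],S['contact_force'],S['ft_torque'])
```

```text
[ 0.48695836 -0.04007154  0.25189028] [-1.57023130e+00  1.01618894e-04 -1.69173260e+00] [-5.26214892 -0.04098762 17.54525739] [0.38333506 1.22076684 0.03080455]
```

>>> servo_tool([
  [1,[0,0,0.1],[0,0,0]],
  [1,[0,0.05,0],[0,0,0]],
  [1,[0,0.03,0],[0,0,0]],
])

```text
time: 9.22
position: [0.487, -0.0396, 0.2521]
orientation: [-1.57, -0.001, -1.691]
contact_force: [-2.5, -3.5, 7.1]
gripper_width: 0.0569
```

Run:
```python
from h import *
S=manip.sense(); print(S['position'],S['orientation'],S['contact_force'],S['ft_torque'])
s=manip.camera("side")[:,:,::-1].copy();cv2.imwrite("pics/s5f.png",s);cv2.imwrite("pics/s5.png",crop(s,255,175,65,55,10))
```

```text
[ 0.48696551 -0.0395857   0.2520646 ] [-1.57006701e+00 -7.16542233e-04 -1.69130784e+00] [-2.52488346 -3.45179225  7.14569524] [-0.5754142   0.61804792 -0.02905206]
```

View pics/s5.png

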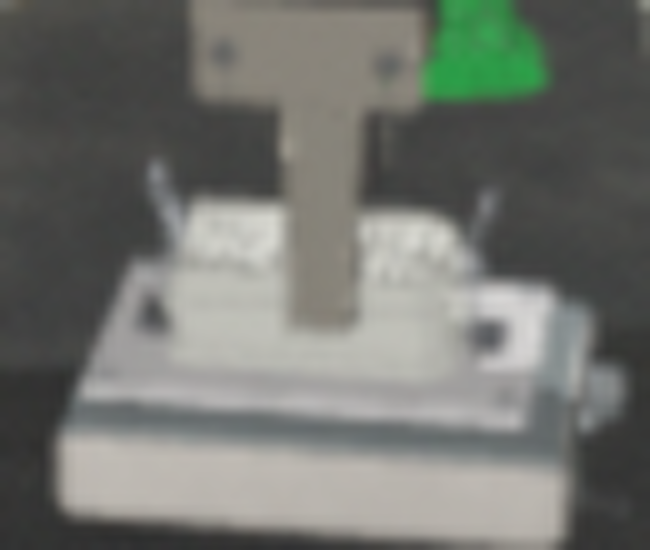

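Run:
```python
from h import *
np.set_printoptions(linewidth=220)
s=cv2.imread("pics/s5f.png"); f=s.astype(float)
k=(f[...,1]-f[...,0]); k=cv2.GaussianBlur(k,(0,0),.6)
for v in range(196,214): print(v,"L",edges(s,[v],268,276,4,k)[0],"R",edges(s,[v],297,305,4,k)[0], k[v,268:275].round(1))
S=manip.sense();a=np.radians(-6.95);ex=np.array([np.cos(a),np.sin(a),0]);ey=np.array([-ex[1],ex[0],0])
for c in(S['position']-[0,0,.1917],np.array([.4867,-.03955,.0465])):
  for p in((42,29),(-42,21),(-42,-21)): print(p,proj("side",c+ex*p[0]/1000+ey*p[1]/1000+[0,0,.0025]).round(2))
```

```text
196 L [np.float64(273.76)] R [np.float64(299.09)] [ 1.2  0.9 -0.9 -1.5 -2.4  0.5  5.1]
197 L [np.float64(273.62)] R [np.float64(300.22)] [ 1.1  0.9 -0.1 -1.2 -1.1  1.1  5.8]
198 L [np.float64(273.42)] R [np.float64(300.53)] [ 1.3  1.5  0.8  0.2 -0.1  2.5  6.2]
199 L [np.float64(272.98)] R [np.float64(300.47)] [1.5 1.5 0.4 0.2 0.9 4.1 6.1]
200 L [np.float64(272.66)] R [np.float64(300.36)] [0.5 0.8 0.2 0.4 2.2 4.9 6.5]
201 L [np.float64(272.18)] R [np.float64(300.35)] [0.3 0.6 0.2 0.8 3.6 5.9 7.1]
202 L [np.float64(271.78)] R [np.float64(300.42)] [0.3 0.3 0.3 1.6 4.7 6.7 7.2]
203 L [np.float64(271.39)] R [np.float64(300.5)] [0.6 0.6 0.6 2.9 5.7 7.4 7.8]
204 L [np.float64(271.08)] R [np.float64(300.69)] [0.4 0.3 0.7 3.8 6.4 7.2 7.7]
205 L [np.float64(270.94)] R [np.float64(301.13)] [0.7 0.5 0.9 4.2 6.3 6.9 7.1]
206 L [np.float64(271.36)] R [np.float64(301.14)] [ 0.2 -0.6  0.3  3.4  5.1  6.3  7. ]
207 L [np.float64(271.84)] R [np.float64(300.82)] [-0.2 -1.3 -0.8  2.   4.4  6.5  7.3]
208 L [np.float64(271.76)] R [np.float64(300.59)] [-0.  -0.6 -0.   1.7  4.7  6.6  6.7]
209 L [np.float64(271.55)] R [np.float64(300.52)] [0.3 0.7 1.  2.3 5.3 6.7 6.8]
210 L [np.float64(271.62)] R [np.float64(300.31)] [1.  1.5 1.3 2.3 5.  6.3 6.3]
211 L [np.float64(272.96)] R [np.float64(299.92)] [0.9 1.5 1.2 1.5 3.  4.  4.9]
212 L [] R [np.float64(299.24)] [0.5 0.9 1.  0.9 1.3 1.4 1.6]
213 L [] R [] [0.8 0.5 0.6 0.4 0.6 0.3 0.3]
(42, 29) [[272.54 205.14]]
(-42, 21) [[301.21 206.07]]
(-42, -21) [[302.48 200.65]]
(42, 29) [[272.58 209.45]]
(-42, 21) [[301.12 210.39]]
(-42, -21) [[302.39 204.87]]
```

>>> servo_tool([
  [1,[-0.05,-0.01,0],[0,0,0]],
  [1,[-0.03,0,0],[0,0,0]],
  [1,[0,0,0],[0,0,0]],
])

```text
time: 9.65
position: [0.4866, -0.0396, 0.2521]
orientation: [-1.569, -0.0, -1.692]
contact_force: [0.6, -3.3, 5.9]
gripper_width: 0.0572
```

Run:
```python
from h import *
S=manip.sense(); print(S['position'],S['orientation'],S['contact_force'],S['ft_torque'])
```

```text
[ 0.48662527 -0.03957797  0.252102  ] [-1.56871215e+00 -2.35052591e-04 -1.69157919e+00] [ 0.55952033 -3.34176257  5.88384134] [-0.45905104  0.0538394  -0.04772768]
```

>>> servo_tool([
  [1,[-0.04,0,0],[0,0,0]],
  [1,[-0.03,0,0],[0,0,0]],
  [1,[0,0,0],[0,0,0]],
])

```text
time: 10.02
position: [0.486, -0.0394, 0.2521]
orientation: [-1.569, 0.0, -1.692]
contact_force: [2.1, -1.7, 5.7]
gripper_width: 0.0571
```

Run:
```python
from h import *
S=manip.sense(); print(S['position'],S['orientation'],S['contact_force'],S['ft_torque'])
```

```text
[ 0.48600463 -0.03938227  0.25209607] [-1.56857285e+00  1.81149596e-04 -1.69177129e+00] [ 2.07131161 -1.71593351  5.72118951] [-0.18479397 -0.15829564 -0.09338024]
```

>>> servo_tool([
  [1,[0,0.04,0],[0,0,0]],
  [1,[0,0.03,0],[0,0,0]],
  [1,[0,0,0],[0,0,0]],
])

```text
time: 10.4
position: [0.4858, -0.0388, 0.2521]
orientation: [-1.569, -0.0, -1.691]
contact_force: [1.1, -3.2, 6.4]
gripper_width: 0.0569
```

Run:
```python
from h import *
S=manip.sense(); print(S['position'],S['orientation'],S['contact_force'],S['ft_torque'])
```

```text
[ 0.4858046  -0.03878163  0.2520568 ] [-1.56914500e+00 -1.95372906e-04 -1.69149549e+00] [ 1.1322886  -3.24212136  6.37281681] [-0.39762048 -0.007991   -0.02641505]
```

>>> servo_tool([
  [1,[-0.03,0.03,0],[0,0,0]],
  [1,[-0.03,0.03,0],[0,0,0]],
  [1,[0,0,0],[0,0,0]],
])

```text
time: 10.78
position: [0.4843, -0.0379, 0.2513]
orientation: [-1.572, 0.0, -1.692]
contact_force: [0.4, -0.0, -0.1]
gripper_width: 0.057
```

```bash
cat >> h.py <<'E'
def cop(off=np.zeros(3)):
    S=manip.sense(); F=S['contact_force'];T=S['ft_torque'];h=.19
    # T = r x F, r=(rx,ry,-h)
    ry=(T[0]-h*F[1])/F[2]; rx=(-T[1]-h*F[0])/F[2]
    print("t",round(S['time'],2),"pos",(S['position']*1000).round(2),"ori",S['orientation'].round(4),"F",F.round(2),"T",T.round(3),"cop mm",(rx*1000).round(1),(ry*1000).round(1))
E
python3 -c "
from h import *
cop()"
```

```text
t 10.78 pos [484.25 -37.89 251.32] ori [-1.5720e+00  2.0000e-04 -1.6917e+00] F [ 0.36 -0.02 -0.14] T [ 0.037  0.05  -0.026] cop mm 842.9 -293.0
```

>>> servo_tool([
  [1,[0,0,-0.15],[0,0,0]],
  [1,[0,0,-0.15],[0,0,0]],
  [1,[0,0,0],[0,0,0]],
])

```text
time: 11.15
position: [0.4844, -0.038, 0.2483]
orientation: [-1.572, 0.0, -1.692]
contact_force: [-0.1, 0.2, -1.1]
gripper_width: 0.057
```

```bash
python3 -c "
from h import *
cop()"
```

```text
t 11.15 pos [484.41 -38.   248.35] ori [-1.5717  0.     -1.6916] F [-0.14  0.18 -1.11] T [ 0.055  0.214 -0.075] cop mm 168.1 -19.3
```

Dropped in, with no force at 248.3. Pressing to the seat.

>>> servo_tool([
  [1,[0,0,-0.1],[0,0,0]],
  [1,[0,0,-0.05],[0,0,0]],
  [1,[0,0,0],[0,0,0]],
])

```text
time: 11.52
position: [0.4846, -0.038, 0.2476]
orientation: [-1.571, 0.0, -1.692]
contact_force: [-3.2, 0.9, 6.7]
gripper_width: 0.0571
```

```bash
python3 -c "
from h import *
cop()"
```

```text
t 11.53 pos [484.63 -38.03 247.62] ori [-1.5709  0.     -1.6916] F [-3.2   0.86  6.74] T [0.084 0.609 0.001] cop mm -0.1 -11.8
```

>>> servo_tool([
  [0.3,[0,0,0.06],[0,0,0]],
  [0,[0,0,0],[0,0,0]],
  [0,[0,0,0],[0,0,0]],
  [0,[0,0,0],[0,0,0]],
  [0,[0,0,2],[0,0,0]],
  [0,[0,0,5],[0,0,0]],
  [0,[0,0,6],[0,0,0]],
  [0,[0,0,2],[0,0,0]],
])

```text
time: 12.52
position: [0.4854, -0.0381, 0.4014]
orientation: [-1.566, 0.0, -1.692]
contact_force: [0.4, 0.5, -0.6]
gripper_width: 0.0918
```

>>> servo_tool([
  [0,[-0.3,2.3,0],[0,0,10.2]],
  [0,[-0.3,2.3,0],[0,0,10.2]],
  [0,[-0.3,2.3,0],[0,0,10.2]],
  [0,[-0.3,2.3,0],[0,0,10.2]],
  [0,[-0.3,2.3,0],[0,0,10.2]],
  [0,[-0.3,2.3,0],[0,0,10.2]],
  [0,[-0.3,2.3,0],[0,0,10.2]],
  [0,[-0.3,2.3,0],[0,0,10.2]],
  [0,[-0.3,2.3,0],[0,0,10.2]],
  [0,[-0.3,2.3,0],[0,0,10.2]],
])

```text
time: 13.78
position: [0.4544, 0.1927, 0.3977]
orientation: [-1.571, 0.0, 0.094]
contact_force: [-0.1, 0.6, -0.3]
gripper_width: 0.092
```

>>> servo_tool([
  [0,[-0.3,2.3,0],[0,0,10.2]],
  [0,[-0.3,2.3,0],[0,0,10.2]],
  [0,[-0.3,2.3,0],[0,0,10.2]],
  [0,[-0.3,2.3,0],[0,0,10.2]],
  [0,[-0.3,2.3,0],[0,0,10.2]],
  [0,[0,0,0],[0,0,0]],
  [0,[0,0,0],[0,0,0]],
])

```text
time: 14.65
position: [0.4395, 0.3065, 0.3976]
orientation: [-1.571, 0.001, 0.976]
contact_force: [-0.5, 0.5, -0.1]
gripper_width: 0.0918
```

Run:
```python
from h import *
cop(); s=manip.camera("side")[:,:,::-1].copy(); t=manip.camera("top")[:,:,::-1].copy()
cv2.imwrite("pics/s6f.png",s);cv2.imwrite("pics/t6f.png",t)
cv2.imwrite("pics/s6.png",np.hstack([crop(s,250,175,70,60,5),crop(t,150,180,70,60,5)[:300]])); cv2.imwrite("pics/t6.png",t)
f=t.astype(float);b,g,r=f[...,0],f[...,1],f[...,2]
vs=((g-b)+(f.max(2)<80)*-20)/np.maximum(f.mean(2),60)*190
for th in(-2,-1.5,-1):
  quad("top",vs,th,(276,206,33,36),.0585,label=f"tray{th}",ang=-7)
```

```text
t 14.65 pos [439.53 306.51 397.58] ori [-1.5708e+00  7.0000e-04  9.7600e-01] F [-0.5   0.47 -0.11] T [0.016 0.012 0.006] cop mm -720.9 643.6
tray-2 top ctr [485.93 -39.97] yaw 353.25 dims 84.72 60.35 side angs {'+x': np.float64(353.94), '-x': np.float64(354.19), '+y': np.float64(353.56), '-y': np.float64(352.93)}
tray-1.5 top ctr [485.96 -39.99] yaw 353.28 dims 83.78 59.43 side angs {'+x': np.float64(354.57), '-x': np.float64(354.56), '+y': np.float64(353.58), '-y': np.float64(352.98)}
tray-1 top ctr [486.12 -39.95] yaw 353.11 dims 83.0 58.66 side angs {'+x': np.float64(354.69), '-x': np.float64(353.88), '+y': np.float64(353.4), '-y': np.float64(352.82)}
```

View pics/s6.png

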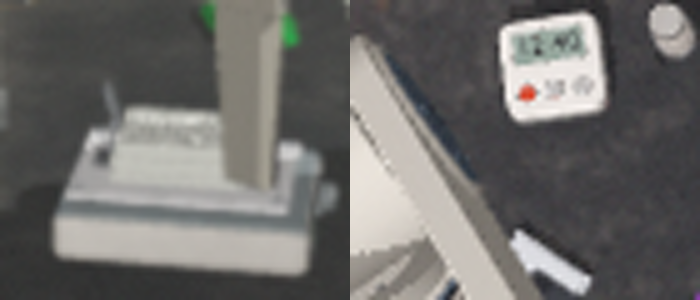

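View pics/t6.png

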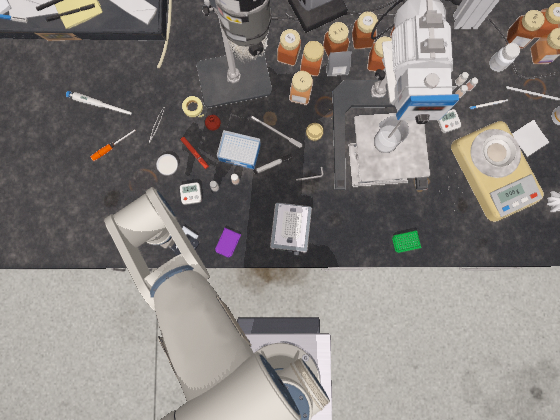

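>>> servo_tool([
  [0,[0.07,0.32,-4],[0,0,0.1]],
  [0,[0,0,-5],[0,0,0]],
  [0,[0,0,-5],[0,0,0]],
  [0,[0,0,-4],[0,0,0]],
  [0,[0,0,-1.5],[0,0,0]],
  [0,[0,0,-0.6],[0,0,0]],
  [0,[0,0,0],[0,0,0]],
  [0,[0,0,0],[0,0,0]],
])

```text
time: 15.75
position: [0.4409, 0.3105, 0.1981]
orientation: [-1.572, -0.002, 0.98]
contact_force: [0.2, -0.2, 0.2]
gripper_width: 0.0918
```

Run:
```python
from h import *
cop(); s=manip.camera("side")[:,:,::-1].copy()
cv2.imwrite("pics/s7f.png",s);cv2.imwrite("pics/s7.png",crop(s,250,215,110,110,5))
```

```text
t 15.75 pos [440.87 310.49 198.08] ori [-1.5716 -0.002   0.9803] F [ 0.18 -0.17  0.16] T [-0.019  0.049  0.013] cop mm -511.8 83.2
```

View pics/s7.png

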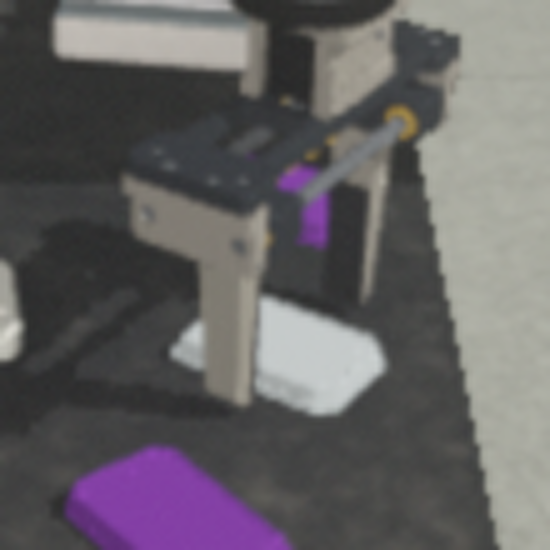

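The light grey, wellless lid (crop about (290,360)) lies between the fingers and the purple ones are clear, so this is the right part. I'll lower and grip.

>>> servo_tool([
  [0,[-0.05,-0.06,-0.4],[0,0,-0.1]],
  [0,[0,0,-0.23],[0,0,0]],
  [0,[0,0,0],[0,0,0]],
  [0,[0,0,0],[0,0,0]],
])

```text
time: 16.3
position: [0.4398, 0.3095, 0.1905]
orientation: [-1.571, 0.0, 0.979]
contact_force: [-0.4, -0.2, 3.2]
gripper_width: 0.0915
```

>>> servo_tool([
  [1,[0,0,0],[0,0,0]],
  [1,[0,0,0],[0,0,0]],
  [1,[0,0,0],[0,0,0]],
  [1,[0,0,0],[0,0,0]],
  [1,[0,0,0],[0,0,0]],
])

```text
time: 16.92
position: [0.4399, 0.3096, 0.1905]
orientation: [-1.571, -0.0, 0.979]
contact_force: [0.8, -0.1, 2.6]
gripper_width: 0.0569
```

>>> servo_tool([
  [1,[0,0,2],[0,0,0]],
  [1,[0,0,5],[0,0,0]],
  [1,[0,0,5],[0,0,0]],
  [1,[0.45,-3.48,1.5],[0,0,2.7]],
  [1,[0.45,-3.48,0],[0,0,2.7]],
  [1,[0.45,-3.48,0],[0,0,2.7]],
  [1,[0.45,-3.48,0],[0,0,2.7]],
  [1,[0.45,-3.48,0],[0,0,2.7]],
  [1,[0.45,-3.48,0],[0,0,2.7]],
  [1,[0.45,-3.48,0],[0,0,2.7]],
])

```text
time: 18.18
position: [0.4711, 0.0648, 0.3252]
orientation: [-1.57, 0.0, 1.31]
contact_force: [0.2, 1.4, -0.3]
gripper_width: 0.0575
```

>>> servo_tool([
  [1,[0.45,-3.48,0],[0,0,2.7]],
  [1,[0.45,-3.48,0],[0,0,2.7]],
  [1,[0.42,-3.44,0],[0,0,2.7]],
  [1,[0,0,-1],[0,0,0]],
  [1,[0,0,-1],[0,0,0]],
  [1,[0,0,-1],[0,0,0]],
  [1,[0,0,0],[0,0,0]],
  [1,[0,0,0],[0,0,0]],
])

```text
time: 19.18
position: [0.4846, -0.0376, 0.2955]
orientation: [-1.571, -0.0, 1.451]
contact_force: [-0.1, -0.3, -0.4]
gripper_width: 0.0574
```

Run:
```python
from h import *
cop(); s=manip.camera("side")[:,:,::-1].copy()
cv2.imwrite("pics/s8f.png",s);cv2.imwrite("pics/s8.png",crop(s,250,160,75,70,8))
```

```text
t 19.18 pos [484.62 -37.59 295.49] ori [-1.5707 -0.      1.4506] F [-0.12 -0.31 -0.41] T [ 0.018 -0.067  0.013] cop mm -218.0 -187.5
```

View pics/s8.png

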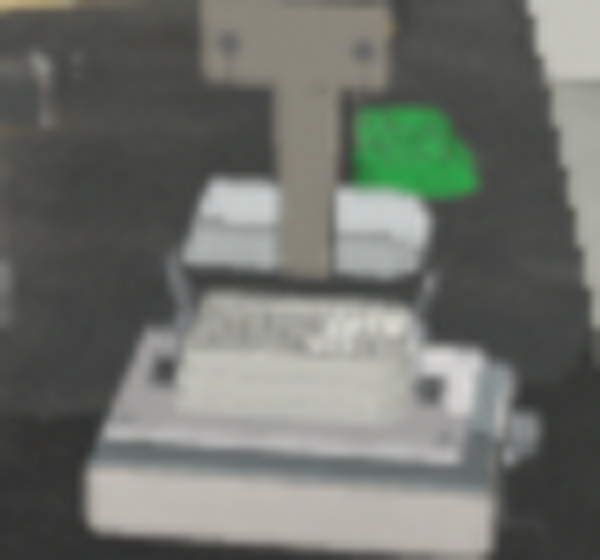

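Run:
```python
from h import *
s=cv2.imread("pics/s8f.png"); f=s.astype(float)
k=cv2.GaussianBlur(f[...,1]-f[...,0],(0,0),.6); l=cv2.GaussianBlur(f.max(2),(0,0),.5)
F=lambda e:[float(x) for x in e[0]]
for v in range(183,196): print(v,"lid L",F(edges(s,[v],269,280,118,l)),"R",F(edges(s,[v],298,308,118,l)))
for v in range(199,213): print(v,"tray L",F(edges(s,[v],268,277,4,k)),"R",F(edges(s,[v],297,305,4,k)))
S=manip.sense();a=np.radians(-6.95);ex=np.array([np.cos(a),np.sin(a),0]);ey=np.array([-ex[1],ex[0],0])
for nm,c in(("lid",S['position']-[0,0,.1905]),("tray",np.array([.4846,-.038,.056]))):
  for p in((42,29),(-34,29),(-42,21),(-42,-21)): print(nm,p,proj("side",c+ex*p[0]/1000+ey*p[1]/1000+[0,0,.0025]).round(2))
```

```text
183 lid L [275.26] R []
184 lid L [274.67] R [305.38]
185 lid L [274.3] R [302.86]
186 lid L [274.08] R [303.26]
187 lid L [273.82] R [303.58]
188 lid L [273.52] R [303.53]
189 lid L [273.13] R [303.35]
190 lid L [272.6] R [302.99]
191 lid L [272.24] R [302.49]
192 lid L [272.25] R [302.17]
193 lid L [279.74] R [301.67]
194 lid L [] R [299.2]
195 lid L [] R []
199 tray L [274.56] R [300.54]
200 tray L [274.0] R [300.45]
201 tray L [273.56] R [300.32]
202 tray L [273.3] R [300.54]
203 tray L [272.84] R [301.3]
204 tray L [272.49] R [301.2]
205 tray L [272.27] R [301.03]
206 tray L [271.75] R [301.0]
207 tray L [271.68] R [300.99]
208 tray L [271.68] R [300.92]
209 tray L [271.55] R [300.79]
210 tray L [271.59] R [300.64]
211 tray L [272.86] R [300.23]
212 tray L [] R [298.65]
lid (42, 29) [[273.47 191.21]]
lid (-34, 29) [[299.59 192.94]]
lid (-42, 21) [[302.61 192.12]]
lid (-42, -21) [[303.86 187.02]]
tray (42, 29) [[273.31 206.73]]
tray (-34, 29) [[299.   208.55]]
tray (-42, 21) [[301.97 207.66]]
tray (-42, -21) [[303.22 202.2 ]]
```

>>> servo_tool([
  [1,[0.05,-0.02,-1],[0,0,0]],
  [1,[0,0,-0.8],[0,0,0]],
  [1,[0,0,-0.5],[0,0,0]],
  [1,[0,0,0],[0,0,0]],
  [1,[0,0,0],[0,0,0]],
])

```text
time: 19.85
position: [0.4851, -0.0383, 0.2725]
orientation: [-1.571, 0.0, 1.45]
contact_force: [-0.4, -0.3, -0.0]
gripper_width: 0.0572
```

Run:
```python
from h import *
cop(); s=manip.camera("side")[:,:,::-1].copy()
cv2.imwrite("pics/s9f.png",s);cv2.imwrite("pics/s9.png",crop(s,260,170,55,45,12))
f=s.astype(float)
k=cv2.GaussianBlur(f[...,1]-f[...,0],(0,0),.6); l=cv2.GaussianBlur(f.max(2),(0,0),.5)
F=lambda e:[float(x) for x in e[0]]
for v in range(188,213): print(v,"lid L",F(edges(s,[v],269,280,118,l)),"R",F(edges(s,[v],298,308,118,l)),"tray L",F(edges(s,[v],268,277,4,k)),"R",F(edges(s,[v],297,305,4,k)))
```

```text
t 19.85 pos [485.11 -38.3  272.53] ori [-1.5708  0.      1.4499] F [-0.37 -0.29 -0.02] T [ 0.005 -0.031 -0.003] cop mm -4817.9 -2885.5
188 lid L [] R [] tray L [] R []
189 lid L [275.84] R [] tray L [] R []
190 lid L [275.0] R [] tray L [] R []
191 lid L [274.47] R [301.52] tray L [] R []
192 lid L [270.52, 272.11, 274.17] R [302.21] tray L [] R []
193 lid L [270.5, 272.45, 273.78] R [302.64] tray L [] R []
194 lid L [270.83, 272.44, 273.38] R [303.39] tray L [] R []
195 lid L [272.26] R [303.59] tray L [] R []
196 lid L [272.04] R [303.26] tray L [] R []
197 lid L [272.04] R [302.72] tray L [] R []
198 lid L [271.99] R [302.41] tray L [] R []
199 lid L [271.74] R [302.16] tray L [] R []
200 lid L [271.56] R [302.34] tray L [275.7] R []
201 lid L [] R [302.62] tray L [273.88] R [298.88, 299.11]
202 lid L [] R [302.99] tray L [273.47] R [300.36]
203 lid L [] R [] tray L [272.68] R [301.15]
204 lid L [] R [] tray L [272.43] R [301.19]
205 lid L [271.42] R [] tray L [272.26] R [301.05]
206 lid L [271.34] R [] tray L [271.91] R [301.07]
207 lid L [271.04] R [] tray L [271.74] R [301.1]
208 lid L [] R [302.16, 304.17] tray L [271.67] R [300.97]
209 lid L [] R [302.41, 304.02] tray L [271.55] R [300.71]
210 lid L [] R [] tray L [271.74] R [300.47]
211 lid L [] R [] tray L [273.32] R [300.03]
212 lid L [] R [] tray L [] R [298.85]
```

View pics/s9.png

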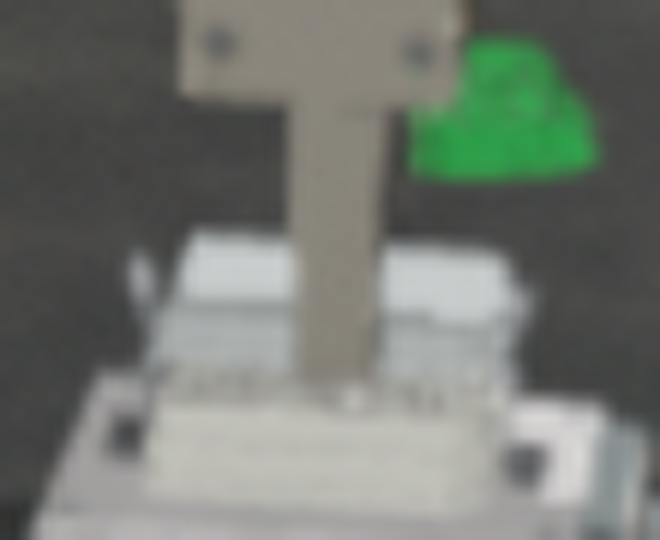

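>>> servo_tool([
  [1,[0,0,-0.4],[0,0,0]],
  [1,[0,0,-0.4],[0,0,0]],
  [1,[0,0,0],[0,0,0]],
])

```text
time: 20.27
position: [0.4851, -0.0383, 0.2643]
orientation: [-1.571, 0.0, 1.45]
contact_force: [1.9, -1.2, -0.0]
gripper_width: 0.0571
```

```bash
python3 -c "
from h import *
cop()"
```

```text
t 20.27 pos [485.15 -38.25 264.28] ori [-1.5709  0.      1.45  ] F [ 1.94 -1.19 -0.  ] T [ 0.019 -0.253 -0.026] cop mm 23631.0 -49657.9
```

>>> servo_tool([
  [1,[0,0,-0.2],[0,0,0]],
  [1,[0,0,-0.1],[0,0,0]],
  [1,[0,0,0],[0,0,0]],
])

```text
time: 20.65
position: [0.4851, -0.0382, 0.2614]
orientation: [-1.571, 0.0, 1.45]
contact_force: [1.6, 0.2, -0.4]
gripper_width: 0.0569
```

```bash
python3 -c "
from h import *
cop()"
```

```text
t 20.65 pos [485.07 -38.23 261.41] ori [-1.5709  0.      1.45  ] F [ 1.63  0.17 -0.38] T [ 0.008 -0.211 -0.031] cop mm 257.1 66.5
```

>>> servo_tool([
  [1,[0.06,0,0],[0,0,0]],
  [1,[0,0,0],[0,0,0]],
])

```text
time: 20.9
position: [0.4856, -0.0383, 0.2614]
orientation: [-1.57, 0.0, 1.45]
contact_force: [1.0, 0.2, 0.3]
gripper_width: 0.0571
```

```bash
python3 -c "
from h import *
cop()"
```

```text
t 20.9 pos [485.57 -38.28 261.43] ori [-1.5705e+00  1.0000e-04  1.4500e+00] F [1.04 0.23 0.25] T [-0.09  -0.15  -0.025] cop mm -192.4 -537.0
```

>>> servo_tool([
  [1,[0.07,0,0],[0,0,0]],
  [1,[0,0,0],[0,0,0]],
])

```text
time: 21.15
position: [0.4863, -0.0383, 0.2614]
orientation: [-1.57, 0.0, 1.45]
contact_force: [0.3, -1.9, 0.1]
gripper_width: 0.0573
```

```bash
python3 -c "
from h import *
cop()"
```

```text
t 21.15 pos [486.28 -38.27 261.43] ori [-1.5705e+00  1.0000e-04  1.4501e+00] F [ 0.3  -1.89  0.11] T [-0.153 -0.08  -0.018] cop mm 211.7 1917.8
```

>>> servo_tool([
  [1,[0,0,-0.1],[0,0,0]],
  [1,[0,0,-0.05],[0,0,0]],
  [1,[0,0,0],[0,0,0]],
])

```text
time: 21.52
position: [0.4863, -0.0382, 0.2599]
orientation: [-1.571, -0.0, 1.45]
contact_force: [-0.0, -0.4, 0.6]
gripper_width: 0.0573
```

```bash
python3 -c "
from h import *
cop()"
```

```text
t 21.52 pos [486.29 -38.21 259.9 ] ori [-1.5706 -0.      1.45  ] F [-0.03 -0.41  0.62] T [ 0.047 -0.07  -0.041] cop mm 120.6 200.4
```

>>> servo_tool([
  [1,[0,0,-0.1],[0,0,0]],
  [1,[0,0,-0.05],[0,0,0]],
  [1,[0,0,0],[0,0,0]],
])

```text
time: 21.9
position: [0.4863, -0.0383, 0.2584]
orientation: [-1.571, -0.0, 1.45]
contact_force: [-0.1, -0.3, -1.4]
gripper_width: 0.0573
```

```bash
python3 -c "
from h import *
cop()"
```

```text
t 21.9 pos [486.34 -38.26 258.41] ori [-1.5707 -0.      1.4499] F [-0.12 -0.25 -1.38] T [ 0.001 -0.058 -0.011] cop mm -58.3 -35.6
```

The skirt is going over the tray with no resistance. Pressing on.

>>> servo_tool([
  [1,[0,0,-0.1],[0,0,0]],
  [1,[0,0,-0.1],[0,0,0]],
  [1,[0,0,-0.1],[0,0,0]],
  [1,[0,0,0],[0,0,0]],
])

```text
time: 22.4
position: [0.4862, -0.0383, 0.2559]
orientation: [-1.57, 0.0, 1.45]
contact_force: [-3.7, 0.2, 9.2]
gripper_width: 0.0573
```

Run:
```python
from h import *
cop(); s=manip.camera("side")[:,:,::-1].copy()
cv2.imwrite("pics/s10f.png",s);cv2.imwrite("pics/s10.png",crop(s,260,175,55,45,12))
```

```text
t 22.4 pos [486.23 -38.26 255.95] ori [-1.5703  0.      1.4499] F [-3.69  0.2   9.24] T [ 0.011  0.565 -0.   ] cop mm 14.7 -3.0
```

View pics/s10.png

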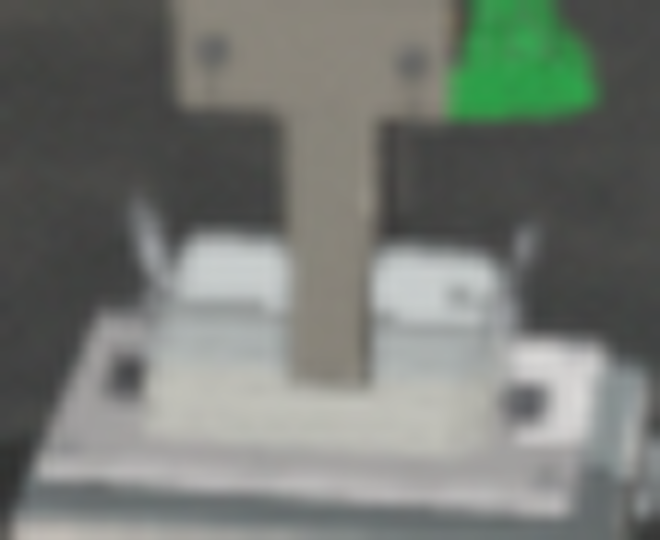

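>>> servo_tool([
  [1,[0,0,-0.1],[0,0,0]],
  [1,[0,0,0],[0,0,0]],
  [1,[0,0,0],[0,0,0]],
])

```text
time: 22.82
position: [0.4862, -0.0382, 0.2558]
orientation: [-1.57, 0.0, 1.45]
contact_force: [-7.0, 1.6, 23.7]
gripper_width: 0.0573
```

```bash
python3 -c "
from h import *
cop()"
```

```text
t 22.82 pos [486.24 -38.24 255.83] ori [-1.5705  0.      1.45  ] F [-7.02  1.6  23.66] T [0.195 1.286 0.01 ] cop mm 2.1 -4.6
```

Hard seat at the right height (23.7 N, no further travel). Easing off, letting go and backing away.

>>> servo_tool([
  [1,[0,0,0.15],[0,0,0]],
  [0,[0,0,0],[0,0,0]],
  [0,[0,0,0],[0,0,0]],
  [0,[0,0,0],[0,0,0]],
  [0,[0,0,0],[0,0,0]],
  [0,[0,0,2],[0,0,0]],
  [0,[0,0,5],[0,0,0]],
  [0,[0,0,5],[0,0,0]],
])

```text
time: 23.82
position: [0.4861, -0.0382, 0.377]
orientation: [-1.57, 0.0, 1.45]
contact_force: [0.5, 0.5, 0.1]
gripper_width: 0.0921
```

>>> servo_tool([
  [0,[-1,-5,1],[0,0,0]],
  [0,[-1,-5,0],[0,0,0]],
  [0,[-1,-5,0],[0,0,0]],
  [0,[-1,-5,0],[0,0,0]],
  [0,[-1,-5,0],[0,0,0]],
  [0,[-1,-4,0],[0,0,0]],
  [0,[0,0,0],[0,0,0]],
])

```text
time: 24.7
position: [0.4257, -0.3304, 0.3858]
orientation: [-1.571, 0.0, 1.447]
contact_force: [0.2, 0.6, 0.2]
gripper_width: 0.0921
```

Run:
```python
from h import *
cop(); s=manip.camera("side")[:,:,::-1].copy(); t=manip.camera("top")[:,:,::-1].copy()
cv2.imwrite("pics/s11f.png",s);cv2.imwrite("pics/t11f.png",t)
cv2.imwrite("pics/s11.png",np.hstack([crop(s,255,185,65,50,6),crop(t,260,195,65,50,6)])); cv2.imwrite("pics/t11.png",t)
cv2.imwrite("pics/s11b.png",crop(s,262,185,50,32,15))
```

```text
t 24.7 pos [ 425.65 -330.37  385.79] ori [-1.5707e+00  4.0000e-04  1.4468e+00] F [0.19 0.61 0.16] T [ 0.04  -0.053 -0.016] cop mm 106.4 -460.9
```

View pics/s11.png

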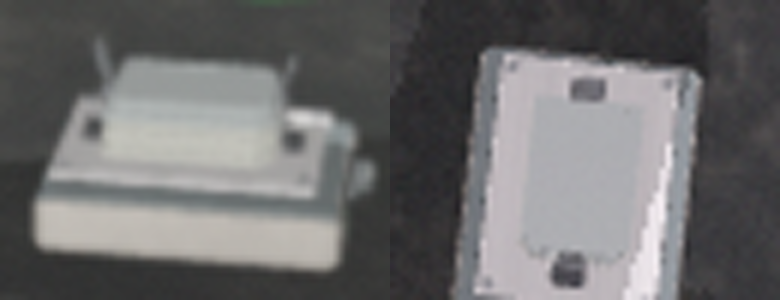

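View pics/s11b.png

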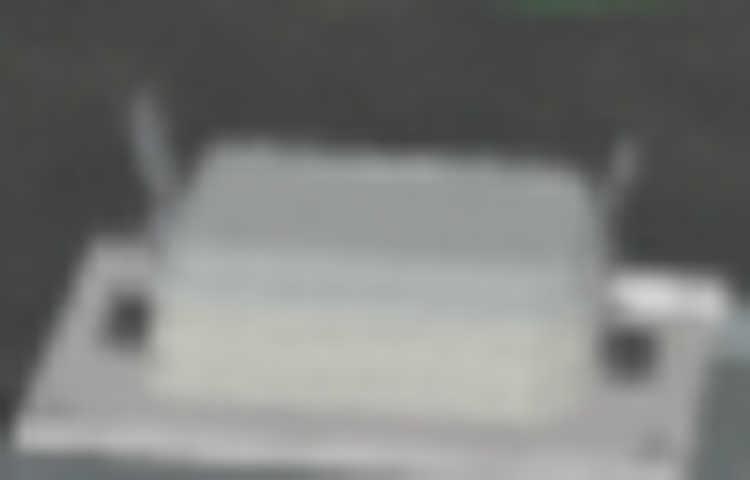

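View pics/t11.png

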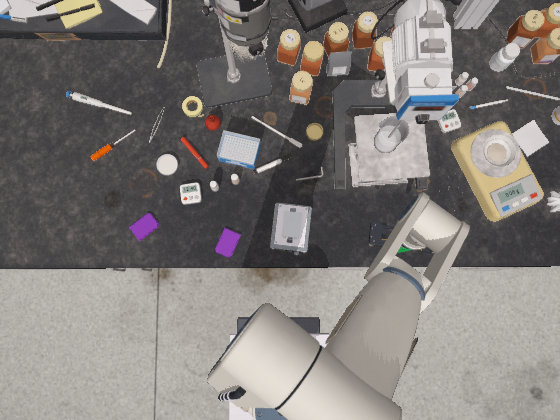

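Run:
```python
from h import *
a=cv2.imread("pics/side0.png").astype(float);b=cv2.imread("pics/s11f.png").astype(float)
for nm,u0,u1,vs in(("back",267,276,range(190,198)),("front",299,308,range(193,199))):
  for v in vs:
    o=[]
    for im in(a,b):
      l=im.max(2)[v,u0:u1]; w=np.clip(l-80,0,None); o.append(round(float((w*np.arange(u0,u1)).sum()/max(w.sum(),1)),2) if w.sum()>20 else None)
    print(nm,v,o)
t0=cv2.imread("pics/top0.png").astype(float);t1=cv2.imread("pics/t11f.png").astype(float)
for nm,(x,y,w,h) in(("timer",(178,180,26,26)),("va",(208,179,12,14)),("vb",(229,172,12,14))):
  for im in(t0,t1):
    m=(im[y:y+h,x:x+w].min(2)>120); ys,xs=np.nonzero(m); print(nm,xs.mean().round(2)+x,ys.mean().round(2)+y,m.sum())
f=t1;
for th in(110,):quad("top",f.max(2)-0,th,(276,206,33,36),.068,label="lid?",ang=-7)
print(manip.sense()['time'])
```

```text
back 190 [None, None]
back 191 [271.17, None]
back 192 [271.29, 271.19]
back 193 [271.47, 271.33]
back 194 [271.75, 271.49]
back 195 [272.14, 272.66]
back 196 [272.42, 273.4]
back 197 [272.76, 273.86]
front 193 [302.98, None]
front 194 [302.84, None]
front 195 [302.13, 302.85]
front 196 [301.1, 300.76]
front 197 [301.82, 300.2]
front 198 [301.93, 300.18]
timer 190.05 193.25 377
timer 190.05 193.25 377
va 213.71 185.53 68
va 213.71 185.53 68
vb 234.46 178.59 68
vb 234.46 178.59 68
lid? top ctr [489.75 -41.19] yaw 359.39 dims 113.32 103.09 side angs {'+x': np.float64(359.7), '-x': np.float64(359.72), '+y': np.float64(359.66), '-y': np.float64(359.11)}
24.8
```

Run:
```python
from h import *
a=cv2.imread("pics/side0.png").astype(float);b=cv2.imread("pics/s11f.png").astype(float)
for v in range(193,198): print(v,a[v,300:309].max(1),b[v,300:309].max(1))
```

```text
193 [226. 226. 226. 221. 220. 223. 224. 224. 223.] [69. 68. 69. 74. 74. 76. 73. 73. 73.]
194 [224. 224. 222. 206. 198. 206. 207. 204. 201.] [69. 70. 71. 90. 84. 75. 72. 75. 76.]
195 [207. 204. 200. 175. 154. 151. 137. 119. 113.] [ 77.  73.  79. 105.  90.  74.  73.  74.  75.]
196 [137. 118. 119. 121. 101.  89.  82.  79.  77.] [106.  86.  88. 107.  88.  73.  72.  72.  73.]
197 [ 81.  81. 100.  96.  80.  76.  74.  74.  77.] [141. 107. 101.  94.  77.  71.  72.  72.  72.]
```

```bash
python3 -c "
from workcell import manip
print(manip.finish_job())"
```

```text
the job is handed in; nothing more can be done
None
```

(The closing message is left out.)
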